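Release a leaf tin and stop it with the other finger

ROBOT

A 6-joint arm with a two-finger parallel gripper is mounted at the origin on the work surface. World frame = base frame: x ahead of the robot, y to its left, z up, the work surface at z = 0. Lengths are in m, angles in rad, forces in N, time in s.
With the tool pointing down it reaches from about 0.25 to 0.8 m from the base axis. Payload 8.5 kg.
Tool frame: the origin (TCP) lies between the finger pads; the fingertips stand 11 mm ahead of it and the grasp point (between the pads) lies 8 mm behind it; z points along the fingers, y is the line along which they close (so a half turn about z gives the same grasp; the last joint's range is limited). The gripper opens to 85 mm and grips with 20 to 120 N. Pads are 22 mm wide; open, the fingers measure 114 mm over their backs; the gripper's body (76 mm by 85 mm) begins 54 mm behind the grasp point. The pads swing forward as they close: fully open they stand 13 mm farther back than shut.
Start: joints at [1.321, 0.238, -0.013, 1.319, 0, 1.571], TCP at [0.13, 0.509, 0.242] pointing down, gripper open.
Joint ranges: [-2.66, 2.66], [-1.03, 1.9], [-1.14, 1.46], [-1.82, 2.27], [-1.45, 1.34], [-3.14, 3.14]. Speed limits (rad/s): [2.22, 2.22, 2.79, 3.14, 3.14, 3.14].

INTERFACE

Orientations are given as a rotation vector (axis times angle).
In Python, from workcell import r gives the robot as it stands. The module is installed in compiled form; this text tells all that it offers.
- The arm moves only by the tool step_arm, never from a script. Its arguments are lists of equal length, an entry for each row: "angular": the turn, a rotation vector about the tool's x, y, z in degrees, a list of three; "linear": the shift along the tool's x, y, z in m, a list of three; "claw": the opening, from 0 (shut) to 1 (fully open). In form: {"angular": [[ax, ay, az], ...], "linear": [[x, y, z], ...], "claw": [claw, ...]}. A call has exactly 5 rows; each row shifts and turns the commanded pose from where the row before left it, along the tool's axes as they then stand; what a row does not reach is not made up. A row lasts 1/8 s, in which the tool goes at most 62.5 mm and 10.7 degrees, less where a joint would pass 70% of its speed; a pose out of reach is approached as far as the arm can. A call with a gripper value outside its range is refused whole. The fingers move at their own pace and stop on an object; "grip_force" is the grip in N (left out, the last holds). Time passes only in rows, so rows that do not move let the fingers close, or fill a call up. It gives the time, the measured TCP pose, the force, the opening and the grip force at its end, in the units of the state.
- r.sense(): the state, without advancing time (a new reading comes with each control period).
- r.snapshot(name): name is "scene" or "top"; returns a dict with "frame" (384x512x3 uint8, red, green, blue), "depth" (384x512 float32, m along the optical axis (not along the pixel's ray), 0 where there is no reading), "vfov" (degrees; the focal length in pixels is half the picture's height over the tangent of half this angle, whatever the lens; pixels are square), "cx", "cy" (the principal point, pixels), "rvec" (rotation vector, rad) and "tvec" (3), from world to camera coordinates, as OpenCV has them. Camera axes: x right, y down, z forward; pixel columns grow to the right and rows downward; lengths in m; the calibration is good to about 2 mm. A picture is of the moment at which its call begins.
- r.close_job(): hands the job in; it is judged then, once.
The state is a dict: "time": time; "qpos": joint angles; "joint_vel": joint speeds; "joint_efforts": joint torques, N m; "tcp_pos": TCP position; "orientation": TCP orientation; "ft_force": force on the tool from outside, world axes, zero at the start; "torque": the same for the moment, N m; "finger_gap": finger opening in m; "gripper_force": force on a finger pad.
Only numpy, scipy, OpenCV 4.12 (cv2) and the standard library are available. Lean on these libraries where they do the work, as an engineer would, in place of code of your own. Each camera call takes 0.05 s, during which the arm holds its last target. There are 200 camera calls.

TASK

Let the leaf tin out of the spring dispenser: press the key fully down with one finger, and with the other finger stop the tin on the runway after at least half of it has come past the gate and before its front reaches the open end. Keep the key down all the while, and do not lift the tin or disturb the things lying around. Finish still holding: one finger keeping the key down, the other touching the stopped tin.

Things in the scene. Friction and masses are not known exactly. Their poses are not given: they have to be found in the camera images.
- dispenser: Fixed wooden dispenser. Origin on the bench under the runway's centre line, z up. Runway along its +y: floor 30 mm above the bench, 51.6 mm wide between steel side walls (4 mm thick, 8 mm high), from the spring housing (wooden block, top at 52 mm, y -100 to -50 mm) to the open end at y = +82 mm, where a tin falls to the bench. A fingertip fits between the walls.
- gate (a point): Where the gate crosses the runway, on the floor's centre line (this point is fixed): a steel bar 4 mm thick along y, standing 8 mm above the floor across the runway. It is one piece with the key and sinks with it; with the key over about 8 mm down it is out of the tin's way. Axes as the dispenser's.
- pusher (a joint): Travel of the spring pusher along the runway, m: 0 with the tin at the gate, 0.095 at most. It pushes the tin from behind along dispenser +y, 3.6 N at first, 2.2 N at the end, damped: once the gate is down the tin runs at about 40, later 25 mm/s and passes the open end after about 2 s unless a finger stands in its way. Its rod and knob trail from the back of the housing to y = -197 mm.
- runway (a point): Point on the runway floor on its centre line, 44 mm past the gate and 24 mm before the open end, beside the key: 67 mm along the dispenser's +x from the key's centre. Axes as the dispenser's. A fingertip standing here just clear of the floor is in the tin's way.
- key_top (a point): Centre of the top of the key (spring ejector), moving with it: a flat steel plate 50 mm (dispenser x) by 36 mm (y) on a stem, on the dispenser's -x side. Its top is 47 mm above the bench when up, 35 mm fully down (5 mm above the runway floor), so one finger of a downward gripper can press it while the other, across the runway wall, enters the runway. Axes as the dispenser's.
- key (a joint): How far the key is pressed down, m: 0 up, 0.012 fully down at its stop. Spring: about 2 N at first, 6.3 N at the stop, plus up to 3 N of gate friction; it comes up again when let go.
- tin_center (a point): Centre of the leaf tin, a closed flat brass box 48 mm (across the runway, dispenser x) by 40 mm (along the runway, y) by 16 mm high, loose, about 90 g, lying on the runway floor behind the gate; at the start its centre is about at dispenser y = -9 mm and its front touches the gate. Axes as the dispenser's.
- jar: Bystander: capped amber glass jar, 48 mm across, 65 mm high, upright; origin at the centre of its underside.
- frame: Bystander: empty dark steel square frame, 70 mm outside, 10 mm high, lying flat; origin at the centre of its underside.
- booklet: Bystander: leaf booklet, 72 mm square, 18 mm high; origin at the centre of its underside.
- brush: Bystander: brush 160 mm long lying on the bench along its own x, beyond the open end.
Not all that is in view belongs to the job. Leave any blue, brown or purple look-alike of the part that bears tin_center alone.

How it is judged:
On the way, in this order (a step that is already met when the one before it is completed fails the run):
1. a finger presses the key down until the gate is clear (value of joint key above 0.009 m and contact force between the fingers and key above 0.5 N), for 0.05 s.
2. a finger stops the tin, half or more of it past the gate, the key still down (y of tin_center in the frame of dispenser above 0.011 m and value of joint key above 0.008 m and linear speed of tin below 0.01 m/s and contact force between the fingers and tin above 0.3 N), for 0.3 s.
At the end, for the whole second after the job is handed in: A finger holds the key at least 8 mm down (over 0.5 N); the tin lies flat and at rest on the runway floor with at least half its length past the gate (centre more than 11 mm along the dispenser's y) and its front not beyond the open end (centre under 62 mm), a finger touching it with over 0.3 N (all of step 2 and y of tin_center in the frame of dispenser below 0.062 m and z of tin_center in the frame of dispenser between 0.034 and 0.044 m and angle between tin_center's own z axis and vertical below 0.15 rad and contact force between the fingers and key above 0.5 N); the arm keeps its last pose, push and grip.
It fails at once if the tin is lifted or tipped up (height (world z) of tin_center above 0.05 m or angle between tin_center's own z axis and vertical above 0.35 rad).
It fails at once if the tin runs off the open end of the runway (y of tin_center in the frame of dispenser above 0.068 m).
It fails at once if the key is let up after the tin has come past the gate (y of tin_center in the frame of dispenser above 0.004 m and value of joint key below 0.006 m).
It fails at once if a bystander is moved by more than 20 mm (distance of any of jar, frame, booklet, brush from where it was at the start of the episode above 0.02 m).
It also fails if it takes over 29 s, if anything falls off the work surface, if the arm or the gripper's body presses on something with over 40 N, if the wrist force passes 120 N, or if a joint passes its speed limit or range.

## Working session

There is one attempt and no reset: what is moved stays moved. The work goes in short steps, Python scripts to look and compute and a tool call to move; the robot and the scene stay as the last step left them, time stands still between calls to the robot, and variables do not carry over. Pictures are saved under pics/ and viewed, at most 10 in all, crops included, and the job is handed in when it is done.

Besides the shell and the picture viewer there is one more tool, called after ">>>" in YAML: its name, and indented under it one key for each argument. step_arm: Moves the arm, as the interface text tells. Its arguments: {"type":"object","properties":{"angular":{"type":"array","items":{"type":"array","items":{"type":"number"}}},"linear":{"type":"array","items":{"type":"array","items":{"type":"number"}}},"claw":{"type":"array","items":{"type":"number"}},"grip_force":{"type":"number"}},"required":["angular","linear","claw"]}

```bash
mkdir -p pics
cat > h.py <<'E'
import numpy as np, cv2
from workcell import r
def cam(n):
    s=r.snapshot(n); R,_=cv2.Rodrigues(np.array(s["rvec"],float)); 
    f=192/np.tan(np.radians(s["vfov"])/2); return s,R,np.array(s["tvec"],float).ravel(),f
def cloud(s,R,t,f):
    v,u=np.mgrid[0:384,0:512]; d=s["depth"]
    P=np.stack([(u-s["cx"])/f*d,(v-s["cy"])/f*d,d],-1)
    return (P-t)@R
def ray(s,R,t,f,u,v,z):
    o=-R.T@t; d=R.T@np.array([(u-s["cx"])/f,(v-s["cy"])/f,1]); return o+d*(z-o[2])/d[2]
E
python3 - <<'E'
from h import *
for n in("top","scene"):
    s,R,t,f=cam(n); im=s["frame"][:,:,::-1]
    np.savez(n+".npz",P=cloud(s,R,t,f),im=im)
    cv2.imwrite(f"pics/{n}0.png",cv2.resize(im,(800,600),interpolation=cv2.INTER_CUBIC)); print(n,f,-R.T@t,s["cx"],s["cy"])
print(r.sense())
E
```

```text
top 419.0646320804611 [0.47080087 0.06302232 0.83392557] 252.83874303976208 194.0194515188563
scene 444.17317780070016 [ 1.00325252 -0.41715926  0.85829778] 260.2620482172787 194.3897196628086
{'time': 0.1, 'qpos': array([ 1.32097027e+00,  2.38751538e-01, -1.41419558e-02,  1.31920626e+00,
        7.14061855e-06,  1.57074869e+00]), 'joint_vel': array([-1.50472775e-05, -1.86842115e-04,  2.03313067e-03, -7.90627210e-05,
        3.28587635e-03,  1.17230187e-03]), 'joint_efforts': array([-1.75718338e-03, -5.39719713e+01,  3.46999705e+01,  1.33821781e-02,
       -1.52913021e-04,  1.02762803e-05]), 'tcp_pos': array([0.12971077, 0.50836594, 0.24173667]), 'orientation': array([-3.91310702e-01, -3.11695544e+00,  2.02994912e-03]), 'ft_force': array([0.29299069, 0.23789979, 0.38756173]), 'torque': array([-0.01402127,  0.01881306, -0.03928559]), 'gripper_force': 0.0, 'finger_gap': 0.08560374181139067}
```

View pics/top0.png

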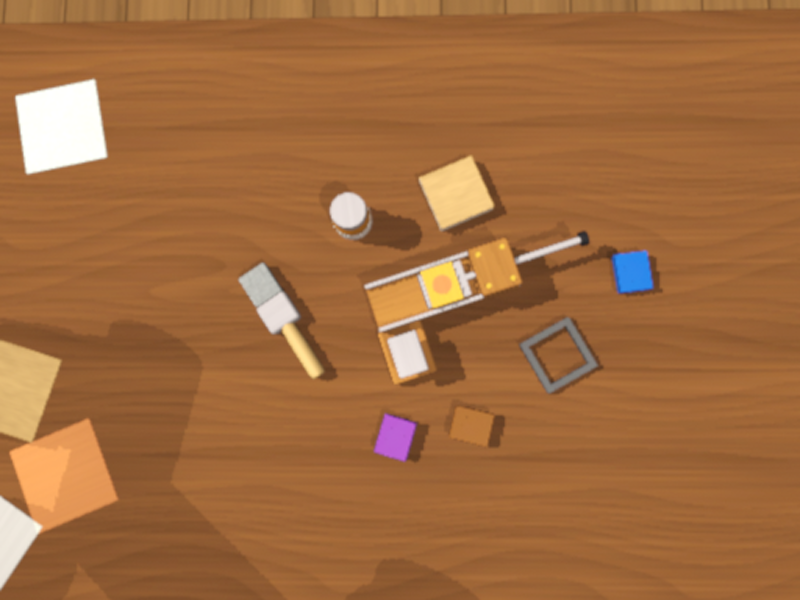

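View pics/scene0.png

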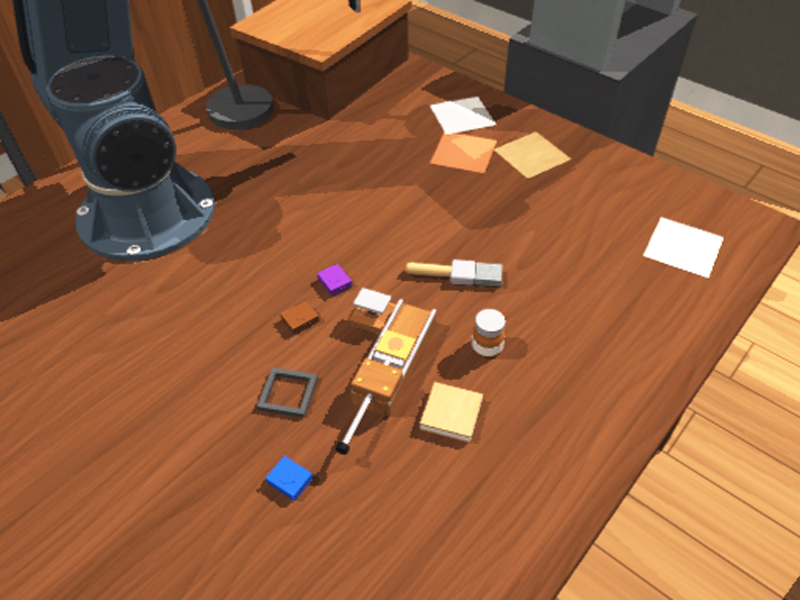

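The pictures show the yellow tin on the runway at top view (442,284), with the key's white plate at (408,354) and the housing at (495,265). The open end is at about (372,306), and the knob trails to (585,239). Three look-alikes lie loose on the bench: blue (632,272), purple (396,437) and brown (472,425). The yellow tin is the one meant, because it lies between the walls against the gate.

```bash
cat > m.py <<'E'
from h import *
from scipy.spatial.transform import Rotation as Ro
d=np.load("top.npz"); P,im=d["P"],d["im"]; hsv=cv2.cvtColor(im,cv2.COLOR_BGR2HSV); H,S,V=[hsv[...,i].astype(int) for i in range(3)]
def rect(m,box,zr,nm):
    u0,v0,u1,v1=[int(x*.64) for x in box]; b=np.zeros(m.shape,bool); b[v0:v1,u0:u1]=1
    q=m&b&(P[...,2]>zr[0])&(P[...,2]<zr[1]); X=P[q]; z=np.median(X[:,2])
    rc=cv2.minAreaRect(X[:,:2].astype(np.float32)*1000); print(nm,len(X),"med",X.mean(0).round(4),"z",z.round(4),"rect",np.round(rc[0],1),np.round(rc[1],1),round(rc[2],1)); return X
white=(S<60)&(V>140)
rect(white,(375,320,440,385),(.035,.06),"key")
rect((H>18)&(H<35)&(S>120)&(V>150),(410,255,475,315),(.03,.06),"tin")
rect(S>=0,(465,230,530,305),(.046,.06),"housing")
X=rect(S>=0,(355,235,530,340),(.027,.06),"runway+housing")
rect(white,(355,235,480,335),(.03,.045),"walls")
rect(S>=0,(330,185,375,245),(.05,.08),"jar")
s=r.sense(); print(Ro.from_rotvec(s["orientation"]).as_matrix().round(3))
E
python3 m.py; python3 -c "
import cv2;im=cv2.imread('pics/top0.png')[210:400,340:600];cv2.imwrite('pics/crop.png',cv2.resize(im,None,fx=3,fy=3,interpolation=2))"
```

```text
key 551 med [0.4958 0.0832 0.0459] z 0.0467 rect [500.4  83.2] [65.5 47.6] 18.3
tin 404 med [0.5765 0.0402 0.0457] z 0.0458 rect [577.6  40.6] [50.2 39.5] 19.2
housing 845 med [ 0.5966 -0.0224  0.0517] z 0.0517 rect [596.3 -20.5] [60.1 54.6] 19.1
runway+housing 3116 med [0.5759 0.0379 0.0406] z 0.0415 rect [572.3  44.7] [215.1 126.9] 86.5
walls 504 med [0.5714 0.0502 0.0384] z 0.0383 rect [561.4  61.2] [ 75.2 131.7] 18.0
jar 431 med [0.6627 0.1535 0.0644] z 0.065 rect [663.9 153.9] [41.8 41.5] 26.1
[[-0.969  0.247 -0.   ]
 [ 0.247  0.969 -0.001]
 [ 0.    -0.001 -1.   ]]
```

View pics/crop.png

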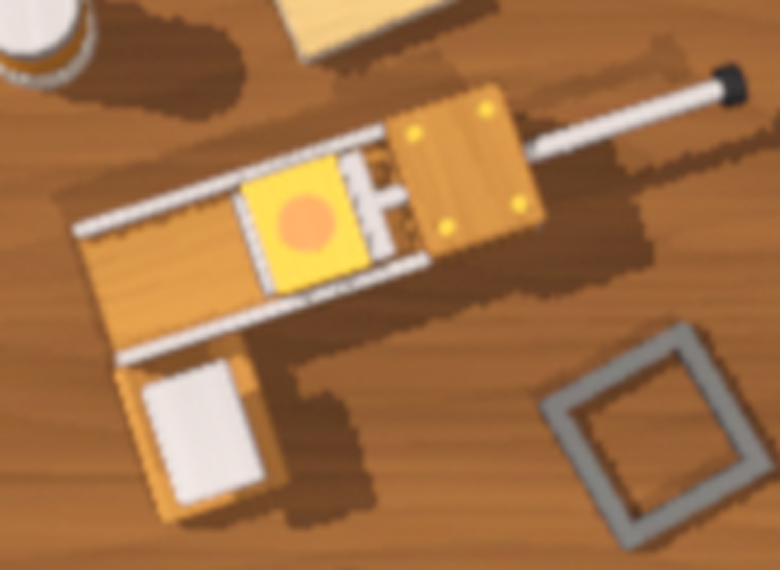

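>>> step_arm:
  angular:
    - [0,0,0]
    - [0,0,0]
    - [0,0,0]
    - [0,0,0]
    - [0,0,0]
  linear:
    - [-0.04,-0.025,0]
    - [-0.04,-0.025,0]
    - [-0.04,-0.025,0]
    - [-0.04,-0.025,0]
    - [-0.04,-0.025,0]
  claw: [0.62,0.62,0.62,0.62,0.62]

```text
time: 0.72
tcp_pos: [0.2934, 0.3368, 0.2421]
orientation: [-0.391, -3.117, 0.001]
ft_force: [-0.3, 0.6, -0.4]
finger_gap: 0.0529
gripper_force: 0.0
```

>>> step_arm:
  angular:
    - [0,0,0]
    - [0,0,0]
    - [0,0,0]
    - [0,0,0]
    - [0,0,0]
  linear:
    - [-0.04,-0.025,0]
    - [-0.04,-0.025,0]
    - [-0.04,-0.025,0]
    - [-0.04,-0.025,0]
    - [-0.04,-0.025,0]
  claw: [0.62,0.62,0.62,0.62,0.62]

```text
time: 1.35
tcp_pos: [0.4564, 0.1662, 0.2421]
orientation: [-0.391, -3.117, 0.0]
ft_force: [1.5, 0.7, -0.2]
finger_gap: 0.0532
gripper_force: 0.0
```

>>> step_arm:
  angular:
    - [0,0,9.5]
    - [0,0,9.5]
    - [0,0,9.5]
    - [0,0,9.5]
    - [0,0,9.5]
  linear:
    - [0,0,0]
    - [0,0,0]
    - [0,0,0]
    - [0,0,0]
    - [0,0,0]
  claw: [0.62,0.62,0.62,0.62,0.62]

```text
time: 1.98
tcp_pos: [0.4554, 0.1674, 0.242]
orientation: [-1.621, -2.691, 0.001]
ft_force: [1.1, -0.7, 0.7]
finger_gap: 0.0529
gripper_force: 0.0
```

>>> step_arm:
  angular:
    - [0,0,9.4]
    - [0,0,0]
    - [0,0,0]
    - [0,0,0]
    - [0,0,0]
  linear:
    - [0,0,0]
    - [0,0,0]
    - [0,0,0]
    - [0,0,0]
    - [0,0,0]
  claw: [0.62,0.62,0.62,0.62,0.62]

```text
time: 2.6
tcp_pos: [0.4555, 0.1675, 0.2423]
orientation: [1.828, 2.555, -0.0]
ft_force: [0.5, 0.3, -0.2]
finger_gap: 0.0525
gripper_force: 0.0
```

```bash
cat > w.py <<'E'
from h import *
from scipy.spatial.transform import Rotation as Ro
a=np.radians(18.8); xd=np.array([np.cos(a),np.sin(a)]); yd=np.array([-xd[1],xd[0]])
O=np.array([.577,.0404])+.009*yd   # dispenser origin
def where():
    s=r.sense(); M=Ro.from_rotvec(s["orientation"]).as_matrix(); p=s["tcp_pos"]
    T=O-.0335*xd+.058*yd
    e=np.append(T,p[2])-p
    print("t",round(s["time"],2),"tcp",p.round(4),"gap",round(s["finger_gap"],4),"F",s["ft_force"].round(2),"err tool xyz",(M.T@e).round(4),
     "yaw tool y deg",np.degrees(np.arctan2(M[1,1],M[0,1])).round(2),"tilt z",M[:,2].round(4))
if __name__=="__main__": where()
E
python3 w.py
python3 - <<'E'
from h import *; from w import *
d=np.load("top.npz"); P=d["P"]
s,R,t,f=cam("top")
for n,u,v,z in (("key",204,432,.047),("open_far",78,232,.038),("open_near",120,360,.038),("wall_far_back",380,130,.038),("wall_near_back",425,260,.038),("tin",306,222,.046)):
    p=ray(s,R,t,f,((340+u/3)+.5)*.64-.5,((210+v/3)+.5)*.64-.5,z)[:2]-O; print(n,(p+O).round(4),"disp",np.round([p@xd,p@yd],4))
E
```

```text
t 2.6 tcp [0.4555 0.1675 0.2423] gap 0.0525 F [ 0.51  0.26 -0.16] err tool xyz [-0.0925  0.0404  0.    ] yaw tool y deg 18.85 tilt z [-1.e-04 -1.e-04 -1.e+00]
key [0.4927 0.081 ] disp [-0.0668  0.0566]
open_far [0.5745 0.1329] disp [0.0275 0.0794]
open_near [0.522  0.1154] disp [-0.0279  0.0797]
wall_far_back [0.6163 0.0093] disp [ 0.0272 -0.0511]
wall_near_back [ 0.5627 -0.0084] disp [-0.0293 -0.0506]
tin [0.5773 0.0399] disp [ 0.0002 -0.0095]
```

>>> step_arm:
  angular:
    - [0,0,0]
    - [0,0,0]
    - [0,0,0]
    - [0,0,0]
    - [0,0,0]
  linear:
    - [-0.047,0.02,0]
    - [-0.047,0.02,0]
    - [0,0,0.05]
    - [0,0,0.05]
    - [0,0,0.04]
  claw: [0.62,0.62,0.62,0.62,0.62]

```text
time: 3.28
tcp_pos: [0.5232, 0.0911, 0.1005]
orientation: [-1.829, -2.554, 0.001]
ft_force: [0.8, -0.2, -0.3]
finger_gap: 0.053
gripper_force: 0.0
```

>>> step_arm:
  angular:
    - [0,0,0]
    - [0,0,0]
    - [0,0,0]
    - [0,0,0]
    - [0,0,0]
  linear:
    - [0,0,0.02]
    - [0,0,0]
    - [0,0,0]
    - [0,0,0]
    - [0,0,0]
  claw: [0.62,0.62,0.62,0.62,0.62]

```text
time: 3.9
tcp_pos: [0.5242, 0.0915, 0.0831]
orientation: [1.828, 2.553, 0.002]
ft_force: [-0.2, 0.5, -0.6]
finger_gap: 0.053
gripper_force: 0.0
```

```bash
python3 w.py; python3 -c "
from h import *
s,R,t,f=cam('scene'); im=s['frame'][130:300,170:330,::-1]
cv2.imwrite('pics/s1.png',cv2.resize(im,None,fx=3.5,fy=3.5,interpolation=2))"
```

```text
t 3.9 tcp [0.5242 0.0915 0.0831] gap 0.053 F [-0.2   0.48 -0.63] err tool xyz [ 0.0016  0.     -0.    ] yaw tool y deg 18.79 tilt z [ 1.4e-03  2.0e-04 -1.0e+00]
```

View pics/s1.png

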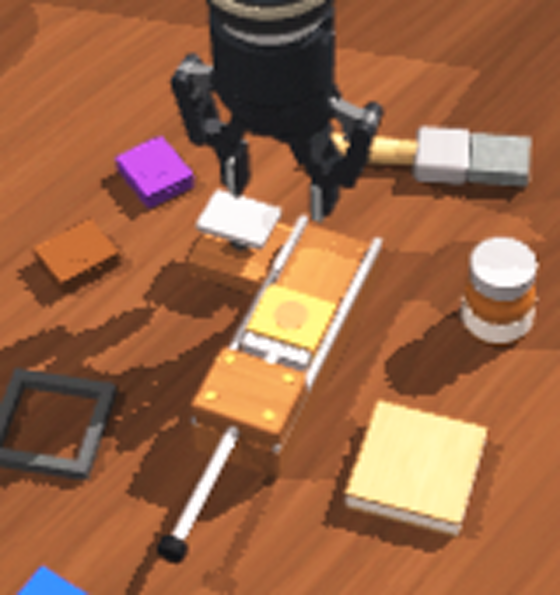

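The crop shows the left finger above the key plate (tip at about 238,190) and the right finger above the runway between the walls (tip at about 318,212). I'll go down to find contact.

>>> step_arm:
  angular:
    - [0,0,0]
    - [0,0,0]
    - [0,0,0]
    - [0,0,0]
    - [0,0,0]
  linear:
    - [0,0,0.008]
    - [0,0,0.008]
    - [0,0,0.004]
    - [0,0,0.002]
    - [0,0,0]
  claw: [0.62,0.62,0.62,0.62,0.62]

```text
time: 4.58
tcp_pos: [0.5236, 0.0914, 0.0601]
orientation: [-1.829, -2.554, 0.001]
ft_force: [-0.6, -0.3, 0.9]
finger_gap: 0.0528
gripper_force: 0.0
```

```bash
python3 w.py; python3 -c "
from h import *
s,R,t,f=cam('scene'); im=s['frame'][160:250,200:310,::-1]
cv2.imwrite('pics/s2.png',cv2.resize(im,None,fx=6,fy=6,interpolation=2))"
```

```text
t 4.58 tcp [0.5236 0.0914 0.0601] gap 0.0528 F [-0.64 -0.28  0.91] err tool xyz [ 0.0015  0.0006 -0.    ] yaw tool y deg 18.79 tilt z [-3.e-04 -2.e-04 -1.e+00]
```

View pics/s2.png

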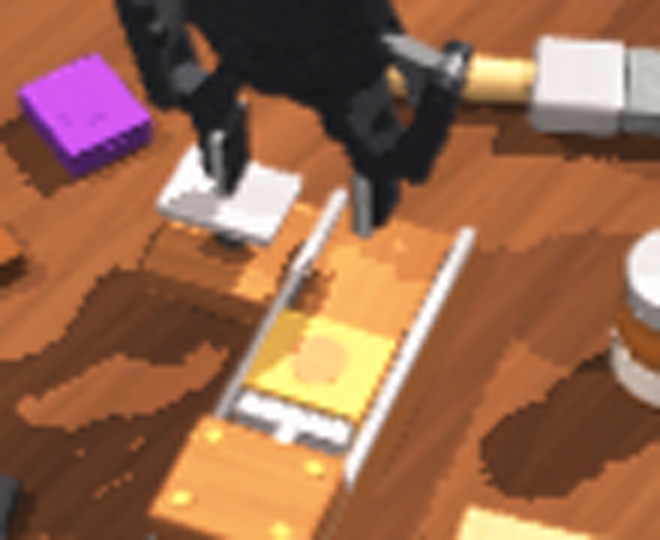

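The left finger is over the key plate (225,185) and the right one over the runway floor (365,230), inside the walls.

>>> step_arm:
  angular:
    - [0,0,0]
    - [0,0,0]
    - [0,0,0]
    - [0,0,0]
    - [0,0,0]
  linear:
    - [0,0,0.002]
    - [0,0,0.002]
    - [0,0,0.001]
    - [0,0,0]
    - [0,0,0]
  claw: [0.62,0.62,0.62,0.62,0.62]

```text
time: 5.25
tcp_pos: [0.5237, 0.0914, 0.0553]
orientation: [1.829, 2.554, -0.0]
ft_force: [0.4, -0.6, -0.2]
finger_gap: 0.0531
gripper_force: 0.0
```

>>> step_arm:
  angular:
    - [0,0,0]
    - [0,0,0]
    - [0,0,0]
    - [0,0,0]
    - [0,0,0]
  linear:
    - [0,0,0.002]
    - [0,0,0.001]
    - [0,0,0]
    - [0,0,0]
    - [0,0,0]
  claw: [0.62,0.62,0.62,0.62,0.62]

```text
time: 5.88
tcp_pos: [0.5238, 0.0914, 0.0524]
orientation: [1.829, 2.554, 0.0]
ft_force: [0.7, -0.1, 3.6]
finger_gap: 0.0529
gripper_force: 1.3
```

>>> step_arm:
  angular:
    - [0,0,0]
    - [0,0,0]
    - [0,0,0]
    - [0,0,0]
    - [0,0,0]
  linear:
    - [0,0,0.006]
    - [0,0,0.005]
    - [0,0,0.0005]
    - [0,0,0]
    - [0,0,0]
  claw: [0.62,0.62,0.62,0.62,0.62]

```text
time: 6.5
tcp_pos: [0.5239, 0.0915, 0.0421]
orientation: [1.829, 2.554, 0.001]
ft_force: [-3.8, -0.4, 18.2]
finger_gap: 0.0529
gripper_force: 9.3
```

>>> step_arm:
  angular:
    - [0,0,0]
    - [0,0,0]
    - [0,0,0]
    - [0,0,0]
    - [0,0,0]
  linear:
    - [0,0,0]
    - [0,0,0]
    - [0,0,0]
    - [0,0,0]
    - [0,0,0]
  claw: [0.62,0.62,0.62,0.62,0.62]

```text
time: 7.12
tcp_pos: [0.5239, 0.0915, 0.042]
orientation: [1.828, 2.554, 0.001]
ft_force: [-3.0, -0.0, 18.8]
finger_gap: 0.0528
gripper_force: 10.2
```

>>> step_arm:
  angular:
    - [0,0,0]
    - [0,0,0]
    - [0,0,0]
    - [0,0,0]
    - [0,0,0]
  linear:
    - [0,0,0]
    - [0,0,0]
    - [0,0,0]
    - [0,0,0]
    - [0,0,0]
  claw: [0.62,0.62,0.62,0.62,0.62]

```text
time: 7.75
tcp_pos: [0.5238, 0.0915, 0.042]
orientation: [1.828, 2.554, 0.001]
ft_force: [-4.5, -0.2, 17.8]
finger_gap: 0.0531
gripper_force: 10.2
```

```bash
python3 w.py; python3 -c "
from h import *
s,R,t,f=cam('scene'); im=s['frame'][160:250,200:310,::-1]
cv2.imwrite('pics/s3.png',cv2.resize(im,None,fx=6,fy=6,interpolation=2))"
```

```text
t 7.75 tcp [0.5238 0.0915 0.042 ] gap 0.0531 F [-4.53 -0.25 17.76] err tool xyz [0.0015 0.0003 0.    ] yaw tool y deg 18.8 tilt z [ 1.e-03  2.e-04 -1.e+00]
```

View pics/s3.png

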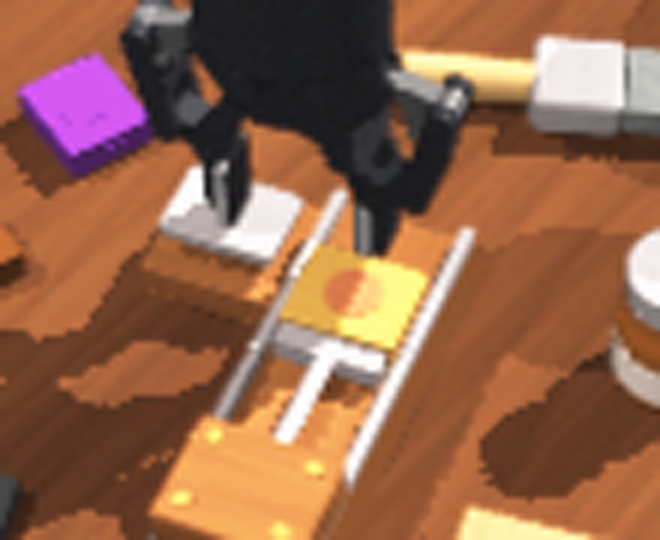

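The tin's front (about 370,250) is against the right finger, and the left finger holds the key plate down (230,215). I'll check numerically that the tin is at rest, then hand in.

Run:
```python
from h import *; from w import *
for i in range(2):
    s,R,t,f=cam("scene"); P=cloud(s,R,t,f); hsv=cv2.cvtColor(s["frame"],cv2.COLOR_RGB2HSV)
    p=P[...,:2]-O; X=p@xd; Y=p@yd
    q=(hsv[...,0]>18)&(hsv[...,0]<35)&(hsv[...,1]>100)&(P[...,2]>.042)&(P[...,2]<.05)&(abs(X)<.026)&(Y>-.04)&(Y<.08)
    print(q.sum(),"y range",np.percentile(Y[q],[1,99]).round(4),"z",np.percentile(P[...,2][q],[5,95]).round(4))
    for _ in range(3): r.snapshot("top")
where()
```

```text
208 y range [0.0057 0.0445] z [0.0431 0.0477]
208 y range [0.0048 0.0445] z [0.0431 0.0479]
t 8.2 tcp [0.5239 0.0915 0.042 ] gap 0.0529 F [-2.82  0.21 17.95] err tool xyz [0.0015 0.0003 0.    ] yaw tool y deg 18.8 tilt z [ 1.1e-03  2.0e-04 -1.0e+00]
```

The tin is at rest with its centre at dispenser y of about 25 mm, flat, and the key is at its stop.

```bash
python3 -c "
from workcell import r
print(r.close_job())"
```

```text
the job is handed in; nothing more can be done
None
```

The job is handed in: one finger holds the key down at its stop, and the other holds the tin stopped flat on the runway with its centre at about y = 25 mm, inside the 11–62 mm window; the judge returned no verdict.

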